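Lock a tilting board stand with its ball-lock pin

TASK

Lock the tilting board stand with its ball-lock pin: hold the pin's button squeezed in, put the nose through the hole in the cradle's quadrant and, pressing lightly, swing the cradle to the right with it until the nose drops into the bush of the tilt stop hidden behind the quadrant. Push the pin fully home, collar against the quadrant, with the button still held in, then let go so that the button springs right out and the balls lock the pin. Feel your way, never pressing the pin on the stand with more than 25 N, and leave the things around it where they are.

Things in the scene. Friction and masses are not known exactly. Their poses are not given: they have to be found in the camera images.
- lock_pin: ball-lock pin, 0.16 kg, lying on the bench right of the stand. Origin: centre of the front (seating) face of its collar; x runs along its axis to the nose, z up when level (it lies nose down by 0.18 rad, origin 12 mm up). Shank 12 mm diameter from x = 0 to 33 mm, then the nose; collar 20 mm diameter from -5 to 0; neck 12 mm diameter from -39 to -5; finger plate and button behind that
- pin_nose (a point): end of the pin's nose, x = 39 mm on its axis; the nose tapers from 12 to 8 mm diameter over the last 6 mm. Just behind it (x = 28 to 33 mm) two balls, left and right, stand out to 17 mm across while the button is out, so that the pin passes no hole; with the button fully in they lie inside the shank
- finger_plate (a point): middle of the front face of the pin's black square finger plate (38 x 38 mm, 6 mm thick, x = -45 to -39 mm on the pin). To hold the button in, close one finger on this face and the other on the rear of the button, both above the 12 mm neck, 9 to 18 mm above the axis, with some 30 N; x and z as the pin's
- pin_button (a joint): thumb button, an aluminium disc 36 mm diameter behind the plate: 0 = out (its rear face 29 mm behind the front of the finger plate), 0.007 = fully in (22 mm). The spring takes 3 N to start and 9 N fully in; the balls are clear inside only beyond 0.006
- stand: tilting board stand on four levelling feet, fixed, base 176 x 124 mm, 210 mm high, front towards the robot. Origin on the bench under its middle; x points from front to back (the way the pin goes in), y to its left, z up. In front an aluminium quadrant, a sector plate 12 mm thick with one hole, turns with the cradle; its front face is the plane x = -80 mm
- pivot (a point): the cradle's level pivot (along the stand's x) in the plane of the quadrant's front face, 98 mm up. Hidden 2 mm behind the quadrant is the tilt stop, a flat steel sector 12 mm thick with one bush of the same 13.1 mm bore, 90 mm from the pivot, clamped anywhere from 0.18 rad left to 0.25 rad right of straight above it, not measured. A nose on its face leaves the collar 25 mm short of home
- cradle (a joint): tilt of the cradle with quadrant and circuit board, in rad: 0 = hole straight above the pivot, positive = leaning to the stand's left; starts at 0.28 to 0.38, turns from -0.42 to 0.42 and stays where it is left; 0.12 N m (1.5 N at the hole) turns it
- cradle_hole (a point): centre of the hole in the quadrant's front face, 90 mm from the pivot; turns with the cradle; x points into the hole, bore 13.1 mm, 12 mm deep (through), 1.5 mm chamfer. With the pin home its balls stand 2.5 mm behind the stop, in free room
- meter: white instrument box with a display, 160 x 100 x 30 mm, lying flat in front of the stand; origin under its centre. A bystander: leave it where it is
- tape: black roll of tape, 60 mm across, 19 mm high, lying flat; origin under its centre. A bystander
- alcohol: white dispenser bottle with a red spout, 49 mm across, 127 mm high, behind the stand; origin under its centre. A bystander
- reel: reel of solder wire standing on its flange, 58 mm across, 45 mm high, behind the stand; origin under its centre. A bystander

How it is judged:
By the outcome, as a careful person would: the job done as asked, in the order asked, and still so for the second after the job is handed in, with the robot touching nothing.
It also fails if it takes over 54 s, if anything falls off the work surface, if the arm or the gripper's body presses on something with over 40 N, if the wrist force passes 120 N, or if a joint passes its speed limit or range.

ROBOT

A 6-joint arm with a two-finger parallel gripper is mounted at the origin on a cart in front of the work surface, level with it; the furniture and walls round the work are solid. World frame = base frame: x ahead of the robot, y to its left, z up, the work surface at z = 0. Lengths are in mm, angles in rad, forces in N, time in s.
With the tool pointing down it reaches from about 300 to 775 mm from the base axis. Payload 14.6 kg.
Tool frame: the origin (TCP) lies at the very end of the fingers, on their centre line; the grasp point (between the pads) lies 19 mm behind it; z points along the fingers, y is the line along which they close (so a half turn about z gives the same grasp; the last joint's range is limited). The gripper opens to 94 mm and grips with 3 to 60 N. Pads are 16 mm wide; open, the fingers measure 119 mm over their backs; the gripper's body (75 mm by 177 mm) begins 78 mm behind the grasp point.
Start: joints at [1.127, 0.3, 1.521, -0, 1.321, -0.067], TCP at [202.367, 511.407, 205.446] pointing down, gripper open.
Joint ranges: [-3.03, 3.03], [-0.79, 2.21], [0.23, 2.52], [-1.04, 4.18], [0, 3.07], [-2.55, 2.55]. Speed limits (rad/s): [2.22, 2.22, 2.57, 3.14, 3.14, 3.14].

INTERFACE

Orientations are given as [roll, pitch, yaw] about the fixed x, y, z axes, in that order (R = Rz(yaw) Ry(pitch) Rx(roll)).
In Python, from cell import manip, optics gives the robot as it stands.
- The arm moves only by the shell command python3 -m crank 'ROWS' [FORCE]. ROWS is JSON, a list of rows, each a list of 7 numbers: the opening in per cent of the stroke, from 0 (shut) to 100 (fully open), then the shift along the tool's x, y, z in mm, then the turn, a rotation vector about the tool's x, y, z in rad. A call has 1 to 10 rows; each row is the pose to reach, as a shift and turn from the pose commanded when the call began, along the tool's axes at that moment; what a row does not reach only later rows make up. A row lasts 1/10 s, in which the tool goes at most 50 mm and 8.59 degrees, less where a joint would pass 70% of its speed; a pose out of reach is approached as far as the arm can. A call with a gripper value outside its range is refused whole. The fingers move at their own pace and stop on an object; FORCE is the grip in N (left out, the last holds). Time passes only in rows, so rows that repeat a pose let the fingers close. It gives the time, the measured TCP pose, the force, the opening and the grip force at its end, in the units of the state.
- manip.read_state(): the state, without advancing time (a new reading comes with each control period).
- optics.camera(name): name is "scene" or "top" or "wrist"; returns (picture, depth): 400x640x3 uint8, red, green, blue; 400x640 float32, mm along the optical axis (not along the pixel's ray), 0 where there is no reading.
- optics.calibration(name): a dict with "camera_matrix" (3x3 intrinsics, pixels), "R" (3x3) and "t" (3): a world point X has camera coordinates R X + t. Camera axes: x right, y down, z forward; pixel columns grow to the right and rows downward; lengths in mm; the calibration is good to about 2 mm. A picture is of the moment at which its call begins: read the wrist's pose just before it. calibration takes no time and is no camera call; for the wrist camera it gives the pose at the moment of the call.
- manip.sign_off(): hands the job in; it is judged then, once.
The state is a dict: "clock": time; "joints": joint angles; "qd": joint speeds; "effort": joint torques, N m; "eef_pos": TCP position; "eef_rot": TCP orientation; "wrist_force": force on the tool from outside, world axes, zero at the start; "moment": the same for the moment, N m; "finger_gap": finger opening in mm; "finger_force": force on a finger pad.
Only numpy, scipy, OpenCV 4.12 (cv2) and the standard library are available. Lean on these libraries where they do the work, as an engineer would, in place of code of your own. Each camera call takes 0.05 s, during which the arm holds its last target. There are 200 camera calls.

## Working session

There is one attempt and no reset: what is moved stays moved. The work goes in short steps, Python scripts to look and compute and a shell command to move; the robot and the scene stay as the last step left them, time stands still between calls to the robot, and variables do not carry over. Pictures are saved under pics/ and viewed, at most 10 in all, crops included, and the job is handed in when it is done.

```bash
mkdir -p pics; ls
python3 - <<'E'
from cell import manip, optics
import cv2,numpy as np
s=manip.read_state(); print(s)
ims=[]
for n in("scene","top"):
    p,d=optics.camera(n); c=optics.calibration(n); np.savez(f"pics/{n}0.npz",p=p,d=d,**c)
    print(n,c)
    cv2.imwrite(f"pics/{n}0.png",p[:,:,::-1])
E
```

```text
pics
{'clock': 0.0, 'joints': array([ 1.12743415e+00,  3.00467203e-01,  1.52158887e+00, -4.16571837e-06,
        1.32068081e+00, -6.65939417e-02]), 'qd': array([ 0.00018121,  0.00010708, -0.00085583,  0.0002653 , -0.00011979,
       -0.00056381]), 'effort': array([ 2.44568961e-03, -5.31792426e+01, -3.52738631e+01,  7.09601655e-02,
        2.43238185e-02, -9.08681454e-05]), 'eef_pos': array([202.24283514, 511.18538502, 204.88516704]), 'eef_rot': array([-3.14045068e+00, -7.21170041e-05,  2.76482541e+00]), 'wrist_force': array([-0.69600268, -0.02796706,  0.21907714]), 'moment': array([ 1.32391340e-02, -2.03925824e-06,  4.84498733e-02]), 'finger_force': 0.0, 'finger_gap': 94.0902502176207}
scene {'camera_matrix': array([[361.05353274,   0.        , 320.02393021],
       [  0.        , 361.05353274, 202.13898814],
       [  0.        ,   0.        ,   1.        ]]), 'R': array([[ 0.55788014, -0.82963602, -0.0217676 ],
       [-0.39572492, -0.2428632 , -0.88567446],
       [ 0.72950089,  0.50271417, -0.4637962 ]]), 't': array([-395.64148909,  321.73830333,  542.43019249])}
top {'camera_matrix': array([[422.66414966,   0.        , 312.9653736 ],
       [  0.        , 422.66414966, 198.04411925],
       [  0.        ,   0.        ,   1.        ]]), 'R': array([[-0.01955254, -0.99980122, -0.00390037],
       [-0.99473158,  0.01984575, -0.10057445],
       [ 0.10063187,  0.00191334, -0.99492189]]), 't': array([ -73.55287167,  577.16967425, 1059.33773182])}
```

View pics/scene0.png

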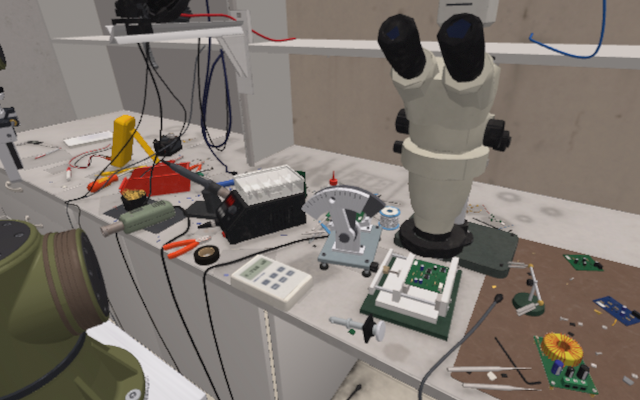

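View pics/top0.png

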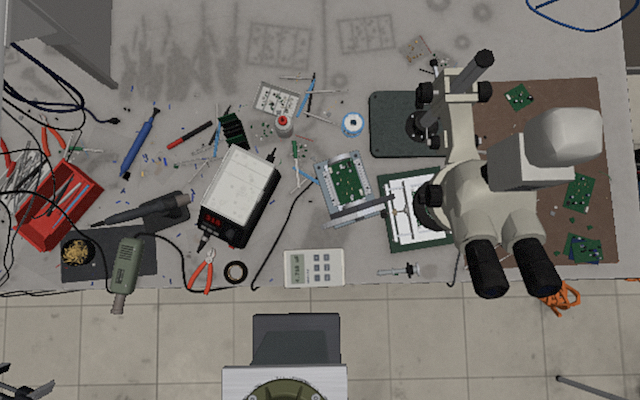

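Scene: quadrant about (345,210), pin about (330–380, 325) with the nose to the left. Top: stand about (345,190), pin (378–425, 270). Next I zoom in and compute points from depth.

```bash
cat > h.py <<'E'
import numpy as np,cv2
from scipy.spatial.transform import Rotation as Ro
def load(n):
    z=np.load(f"pics/{n}.npz"); return z
def snap(cam,n):
    from cell import optics
    c=optics.calibration(cam); p,d=optics.camera(cam); np.savez(f"pics/{n}.npz",p=p,d=d,**c); return load(n)
def pts(z,u,v,d=None):
    K,R,t=z["camera_matrix"],z["R"],z["t"]
    u=np.asarray(u,float);v=np.asarray(v,float)
    if d is None: d=z["d"][v.astype(int),u.astype(int)]
    c=np.stack([(u-K[0,2])/K[0,0]*d,(v-K[1,2])/K[1,1]*d,d],-1)
    return (c-t)@R
def plane(z,u,v,h):
    K,R,t=z["camera_matrix"],z["R"],z["t"]
    r=np.stack([(np.asarray(u,float)-K[0,2])/K[0,0],(np.asarray(v,float)-K[1,2])/K[1,1],np.ones_like(np.asarray(u,float))],-1)@R
    o=-t@R
    return o+r*((h-o[2])/r[...,2])[...,None]
def proj(z,X):
    c=np.asarray(X)@z["R"].T+z["t"]; q=c@z["camera_matrix"].T; return q[...,:2]/q[...,2:]
def tcp():
    from cell import manip
    s=manip.read_state(); return np.array(s["eef_pos"]),Ro.from_euler("xyz",s["eef_rot"]).as_matrix(),s
E
python3 - <<'E'
from h import *
a=load("scene0");b=load("top0")
def crop(z,x0,y0,x1,y1): return cv2.resize(np.ascontiguousarray(z["p"][y0:y1,x0:x1,::-1]),(400,300),interpolation=cv2.INTER_CUBIC)
im=np.vstack([np.hstack([crop(a,290,170,410,260),crop(a,310,300,410,375)]),np.hstack([crop(b,300,140,420,230),crop(b,364,245,444,305)])])
cv2.imwrite("pics/c.png",im)
# quadrant plane / grid of depth points in top near pin
m=(b["d"]>0)
vv,uu=np.mgrid[255:285,370:435]
P=pts(b,uu.ravel(),vv.ravel()); 
k=(P[:,2]>6)&(P[:,2]<60); 
print(np.c_[uu.ravel()[k],vv.ravel()[k],P[k].round()][::3].astype(int).tolist())
E
```

```text
[[425, 256, 421, -372, 7], [375, 260, 414, -242, 7], [415, 263, 405, -341, 25], [406, 264, 403, -316, 36], [415, 264, 402, -341, 25], [418, 264, 401, -353, 6], [408, 265, 401, -321, 36], [411, 265, 400, -330, 26], [417, 265, 401, -342, 40], [408, 266, 399, -320, 39], [411, 266, 398, -330, 29], [416, 266, 398, -340, 39], [408, 267, 396, -320, 39], [411, 267, 395, -329, 31], [414, 267, 395, -337, 31], [417, 267, 396, -342, 38], [392, 268, 393, -284, 15], [407, 268, 394, -317, 38], [410, 268, 393, -327, 30], [413, 268, 393, -334, 29], [416, 268, 393, -340, 39], [391, 269, 390, -281, 18], [396, 269, 390, -294, 17], [399, 269, 390, -302, 15], [402, 269, 390, -308, 20], [405, 269, 390, -315, 27], [408, 269, 391, -320, 39], [411, 269, 391, -328, 34], [414, 269, 390, -337, 30], [417, 269, 391, -342, 38], [385, 270, 388, -266, 11], [388, 270, 388, -274, 10], [391, 270, 388, -280, 20], [394, 270, 388, -289, 16], [397, 270, 388, -296, 19], [400, 270, 388, -303, 22], [403, 270, 388, -311, 21], [406, 270, 388, -318, 24], [409, 270, 389, -322, 41], [412, 270, 388, -330, 35], [415, 270, 388, -339, 
[... 921 characters left out ...]
 [395, 273, 380, -290, 18], [398, 273, 380, -298, 19], [401, 273, 380, -306, 17], [407, 273, 381, -318, 32], [410, 273, 381, -325, 34], [413, 273, 380, -335, 25], [417, 273, 381, -342, 38], [377, 274, 378, -246, 11], [380, 274, 378, -253, 16], [383, 274, 378, -261, 13], [386, 274, 378, -268, 14], [389, 274, 377, -276, 11], [392, 274, 378, -282, 20], [407, 274, 377, -322, 15], [410, 274, 378, -326, 28], [417, 274, 378, -342, 36], [379, 275, 375, -251, 11], [392, 275, 375, -282, 20], [409, 275, 376, -321, 41], [418, 275, 375, -345, 35], [380, 276, 373, -253, 11], [409, 276, 374, -321, 39], [393, 277, 369, -287, 6], [410, 277, 371, -324, 38], [409, 278, 368, -322, 34], [401, 279, 364, -308, 6]]
```

View pics/c.png

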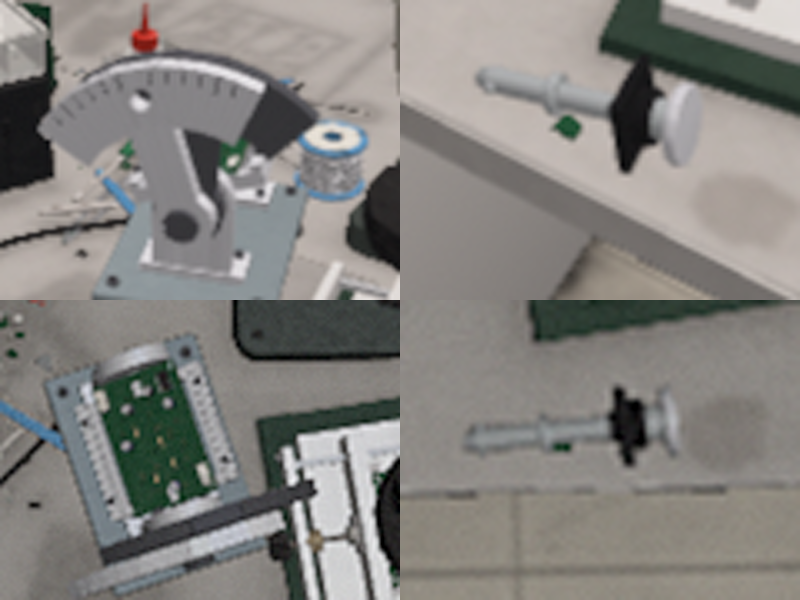

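Quadrant in the scene view with the hole at about (332,200) and pivot at about (344,238). The pin lies along world y with its nose to +y, plate front near y≈-320, bench edge close by. Now I fit the quadrant face and check the microscope clearance.

Run:
```python
from h import *
a=load("scene0");b=load("top0")
# quadrant front plane from scene
vv,uu=np.mgrid[190:250,300:370]; P=pts(a,uu.ravel(),vv.ravel()); d=a["d"][vv,uu].ravel()
k=(d>0)&(P[:,2]>100)&(P[:,2]<200)
Q=P[k];best=None;rng=np.random.default_rng(0)
for _ in range(2000):
    q=Q[rng.choice(len(Q),3,replace=False)]; n=np.cross(q[1]-q[0],q[2]-q[0]); 
    if np.linalg.norm(n)<500: continue
    n/=np.linalg.norm(n)
    if abs(n[2])>.15: continue
    i=abs((Q-q[0])@n)<2
    if best is None or i.sum()>best.sum(): best=i
I=Q[best]; c=I[:,:2].mean(0); w,V=np.linalg.eigh(np.cov(I[:,:2].T)); n=V[:,0]*np.sign(V[0,0])
print("plane n",n,"yaw",np.arctan2(n[1],n[0]),"c",c,len(I), I.min(0),I.max(0))
def onplane(z,u,v):
    K,R,t=z["camera_matrix"],z["R"],z["t"]; r=np.array([(u-K[0,2])/K[0,0],(v-K[1,2])/K[1,1],1])@R; o=-t@R
    return o+r*((n@(c-o[:2]))/(n@r[:2]))
print("hole",onplane(a,332,200.3),"pivot",onplane(a,344,237.8))
# microscope heights: top view pts
vv,uu=np.mgrid[150:310,380:600:1]; P=pts(b,uu.ravel(),vv.ravel())
print("scope low-x pts"); 
for h0,h1 in((60,120),(120,200),(200,300),(300,400),(400,520)):
    q=P[(P[:,2]>h0)&(P[:,2]<h1)&(P[:,0]<520)]
    if len(q): print(h0,h1,len(q),"y",np.percentile(q[:,1],[1,50,99]).round(),"x",np.percentile(q[:,0],[1,50,99]).round(), "maxy per x", [(x,q[(q[:,0]>x)&(q[:,0]<x+40),1].max().round()) for x in range(300,520,40) if ((q[:,0]>x)&(q[:,0]<x+40)).any()])
vv,uu=np.mgrid[0:400:2,380:560:2]; P=pts(a,uu.ravel(),vv.ravel())
q=P[(P[:,2]>200)&(P[:,0]<560)&(P[:,0]>200)]
for x in range(300,560,40):
    s=q[(q[:,0]>x)&(q[:,0]<x+40)]
    if len(s): print(x,"ymax",s[:,1].max(),"zmin",s[:,2].min(),len(s))
```

```text
plane n [0.95534736 0.29548506] yaw 0.2999632116968514 c [ 514.76528246 -172.57817424] 1281 [ 492.31198862 -238.56746414  100.10914037] [ 535.44344479 -102.3613457   199.91862378]
hole [ 512.94040644 -166.67807735  184.08799084] pivot [ 520.70993051 -191.79810973   96.07560785]
scope low-x pts
60 120 18 y [-422. -340. -328.] x [468. 480. 514.] maxy per x [(460, np.float64(-331.0)), (500, np.float64(-327.0))]
120 200 270 y [-376. -342. -316.] x [483. 501. 519.] maxy per x [(460, np.float64(-328.0)), (500, np.float64(-314.0))]
200 300 15 y [-345. -319. -307.] x [480. 499. 517.] maxy per x [(460, np.float64(-319.0)), (500, np.float64(-307.0))]
300 400 292 y [-338. -319. -306.] x [482. 505. 519.] maxy per x [(460, np.float64(-313.0)), (500, np.float64(-306.0))]
400 520 7073 y [-428. -367. -303.] x [382. 460. 519.] maxy per x [(340, np.float64(-329.0)), (380, np.float64(-310.0)), (420, np.float64(-303.0)), (460, np.float64(-302.0)), (500, np.float64(-303.0))]
340 ymax -328.0990768985345 zmin 491.5972608213274 11
380 ymax -314.00506699959476 zmin 459.86206794837295 992
420 ymax -302.98617856462727 zmin 419.69857857459795 683
460 ymax -315.1308227043917 zmin 215.08180728156415 1689
500 ymax -283.8728317831655 zmin 200.17380957700445 1160
540 ymax -288.76623557876144 zmin 215.89548143305845 89
```

```bash
cat >> h.py <<'E'
def frame(y,z):
    y=np.array(y,float);y/=np.linalg.norm(y);z=np.array(z,float);z-=y*(z@y);z/=np.linalg.norm(z)
    return np.stack([np.cross(y,z),y,z],1)
def delta(P,R):
    p,R0,s=tcp(); return (R0.T@(np.array(P)-p)).round(1),Ro.from_matrix(R0.T@R).as_rotvec().round(4)
E
python3 - <<'E'
from h import *
R=frame([0,1,0],[0,0,-1])
print(delta([330,100,230],R),delta([375,-290,170],R))
E
```

```text
(array([-270.1, -335.4,  -24.7]), array([-1.000e-03, -3.000e-04, -3.768e-01])) (array([-455.4, -681.4,   35.6]), array([-1.000e-03, -3.000e-04, -3.768e-01]))
```

```bash
python3 -m crank '[[100,-30,-40,-15,0,0,-0.05],[100,-70,-85,-20,0,0,-0.1],[100,-105,-125,-25,0,0,-0.15],[100,-140,-170,-25,0,0,-0.2],[100,-170,-210,-25,0,0,-0.25],[100,-200,-245,-25,0,0,-0.3],[100,-230,-285,-25,0,0,-0.34],[100,-270,-335,-25,0,0,-0.377],[100,-270,-335,-25,0,0,-0.377],[100,-270,-335,-25,0,0,-0.377]]'
python3 - <<'E'
from h import *
R=frame([0,1,0],[0,0,-1])
print(delta([375,-290,170],R))
E
```

```text
clock: 1.1
eef_pos: [330.7, 97.8, 230.4]
eef_rot: [-3.141, 0.0, 3.137]
wrist_force: [0.4, 0.3, 0.3]
finger_gap: 93.9
finger_force: 0.0
(array([ -46. , -387.6,   60.6]), array([-0.0004,  0.0001, -0.0044]))
```

```bash
python3 -m crank '[[100,-6,-45,0,0,0,0],[100,-12,-90,5,0,0,0],[100,-18,-135,10,0,0,0],[100,-24,-180,20,0,0,0],[100,-30,-225,30,0,0,0],[100,-35,-270,40,0,0,0],[100,-40,-310,50,0,0,0],[100,-44,-355,60,0,0,0],[100,-46,-388,60,0,0,0],[100,-46,-388,60,0,0,0]]'
python3 - <<'E'
from h import *
p,R,s=tcp(); print(p,s["joints"])
z=snap("wrist","w1"); cv2.imwrite("pics/w1.png",z["p"][:,:,::-1])
print(z["R"],-z["t"]@z["R"])
E
```

```text
clock: 2.1
eef_pos: [376.4, -289.5, 169.5]
eef_rot: [3.141, -0.001, 3.139]
wrist_force: [-0.2, 0.4, -0.2]
finger_gap: 94.0
finger_force: 0.0
[ 376.36494899 -289.47128212  169.48582222] [-7.32697318e-01  1.68209895e-01  1.77094010e+00 -1.70974844e-04
  1.20382250e+00 -2.30116819e+00]
[[ 3.33538570e-03  9.99994390e-01  3.08505193e-04]
 [ 9.61909908e-01 -3.29268794e-03  2.73346825e-01]
 [ 2.73346307e-01 -6.14962889e-04 -9.61915494e-01]] [ 295.91876337 -291.33801784  349.06186208]
```

View pics/w1.png

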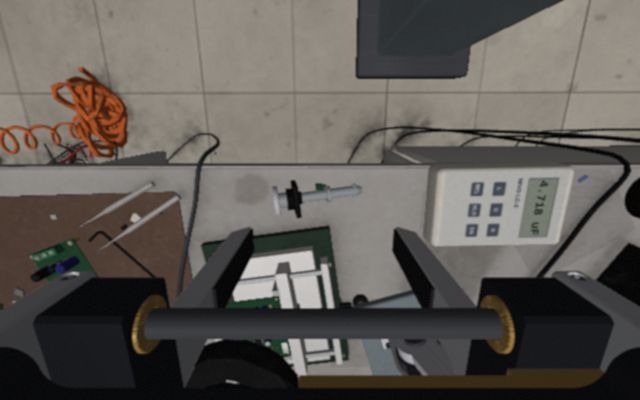

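Wrist view: pin nose at (360,189), collar about (322,193), plate (294,198), button (278,203). Now I measure its axis.

Run:
```python
from h import *
z=load("w1"); b=load("top0")
vv,uu=np.mgrid[165:235,262:372]; P=pts(z,uu.ravel(),vv.ravel()).reshape(*vv.shape,3)
bench=np.median(P[:,90:,2]); print("bench",bench)
m=(P[...,2]-bench>5)&(P[...,0]<415)
for j in range(0,110,3):
    r=np.where(m[:,j])[0]
    if len(r): q=P[r,j]; print(uu[0,j],vv[r[0],0],vv[r[-1],0],"x %.1f..%.1f y %.1f zmax %.1f"%(q[:,0].min(),q[:,0].max(),np.median(q[:,1]),q[:,2].max()-bench))
im=cv2.resize(z["p"][160:240,255:375,::-1],(720,480),interpolation=cv2.INTER_CUBIC);cv2.imwrite("pics/w1c.png",im)
```

```text
bench 0.26561104827927223
268 181 210 x 295.9..295.9 y -291.3 zmax 348.8
274 186 209 x 372.7..395.7 y -346.5 zmax 41.0
277 192 215 x 378.3..405.3 y -343.3 zmax 41.7
280 193 214 x 381.2..404.6 y -341.2 zmax 31.8
283 192 207 x 295.9..397.6 y -337.9 zmax 348.8
286 189 206 x 376.7..395.7 y -334.3 zmax 33.4
289 188 209 x 376.3..399.4 y -330.6 zmax 33.8
292 180 209 x 369.4..399.9 y -327.1 zmax 37.6
295 182 214 x 369.3..404.9 y -323.1 zmax 39.3
298 191 217 x 379.3..406.0 y -319.9 zmax 39.2
301 192 219 x 295.9..393.4 y -317.4 zmax 348.8
304 192 201 x 381.7..391.6 y -314.0 zmax 23.8
307 192 222 x 295.9..392.3 y -310.4 zmax 348.8
310 191 215 x 295.9..390.8 y -306.9 zmax 348.8
313 191 200 x 380.6..390.9 y -303.3 zmax 22.2
316 190 204 x 295.9..390.0 y -299.8 zmax 348.8
319 190 199 x 380.0..390.1 y -296.2 zmax 19.8
322 190 199 x 295.9..390.6 y -292.7 zmax 348.8
325 186 198 x 375.4..389.3 y -289.1 zmax 20.1
328 186 228 x 295.9..392.7 y -285.6 zmax 348.8
331 188 198 x 378.8..388.4 y -281.9 zmax 20.7
334 188 197 x 378.3..388.8 y -278.3 zmax 17.0
337 188 197 x 378.3..389.6 y -274.7 zmax 16.7
340 187 196 x 377.6..388.3 y -271.0 zmax 15.3
343 187 196 x 377.6..388.6 y -267.3 zmax 14.8
346 186 195 x 376.6..386.9 y -263.7 zmax 15.1
349 186 195 x 376.9..387.6 y -260.0 zmax 13.6
352 184 195 x 374.2..388.2 y -256.3 zmax 12.6
355 184 196 x 374.7..389.6 y -252.6 zmax 12.0
358 186 193 x 377.3..385.2 y -248.9 zmax 10.7
361 189 191 x 380.4..383.0 y -245.1 zmax 9.4
370 189 189 x 295.9..295.9 y -291.3 zmax 348.8
```

View pics/w1c.png

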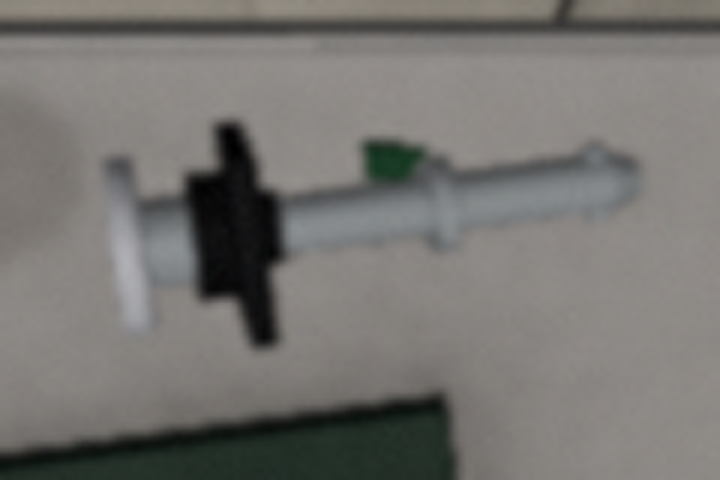

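```bash
cat >> h.py <<'E'
def pinframe(O,yaw,tilt):
    c=np.cos(tilt); px=np.array([c*np.cos(yaw),c*np.sin(yaw),-np.sin(tilt)]); s=np.array([np.sin(yaw),-np.cos(yaw),0]); pz=np.cross(px,-s)
    return np.array(O,float),px,pz
E
python3 - <<'E'
from h import *
O,px,pz=pinframe([384.5,-283.3,12],np.pi/2+.072,.18); print(px,pz)
R=frame(px,-pz); T=O-53.5*px+10*pz; print(T,delta(T,R),delta(T+45*pz,R),delta(T+8*pz,R))
E
```

```text
[-0.07077556  0.98129467 -0.17902957] [-0.012879    0.17856573  0.98384369]
[ 388.15770244 -334.01360763   31.41651911] (array([-12.1, -46.4, 138.2]), array([ 0.1811, -0.0077, -0.0733])) (array([-11.4, -38.3,  93.9]), array([ 0.1811, -0.0077, -0.0733])) (array([-11.9, -44.9, 130.3]), array([ 0.1811, -0.0077, -0.0733]))
```

```bash
python3 -m crank '[[53,-4,-13,30,0.06,-0.003,-0.025],[53,-8,-26,60,0.12,-0.005,-0.05],[53,-11.4,-38.3,94,0.181,-0.008,-0.073],[53,-11.4,-38.3,94,0.181,-0.008,-0.073],[53,-11.4,-38.3,94,0.181,-0.008,-0.073]]'
python3 - <<'E'
from h import *
z=snap("wrist","w2"); cv2.imwrite("pics/w2.png",z["p"][60:360,120:520,::-1].repeat(2,0).repeat(2,1))
p,R,s=tcp(); print(p,s["finger_gap"])
O,px,pz=pinframe([384.5,-283.3,12],np.pi/2+.072,.18)
Rt=frame(px,-pz); T=O-53.5*px+10*pz; print(delta(T,Rt))
for x in(39,0,-5,-39): print(x,(2*(proj(z,O+x*px)-[120,60])).round())
print("plate top",(2*(proj(z,O-39*px+19*pz)-[120,60])).round(),"button top",(2*(proj(z,O-68*px+18*pz)-[120,60])).round(),"tcp",(2*(proj(z,p)-[120,60])).round())
E
```

```text
clock: 2.65
eef_pos: [388.1, -324.5, 77.3]
eef_rot: [-2.962, 0.001, -3.068]
wrist_force: [0.1, 1.3, 0.6]
finger_gap: 57.6
finger_force: 0.0
[ 388.42908461 -325.13326409   78.10605068] 53.43061216839325
(array([ 1. , -0.3, 47.5]), array([-0.0007,  0.0028,  0.0012]))
39 [621. 306.]
0 [531. 306.]
-5 [520. 306.]
-39 [441. 306.]
plate top [444. 321.] button top [372. 320.] tcp [409. 364.]
```

View pics/w2.png

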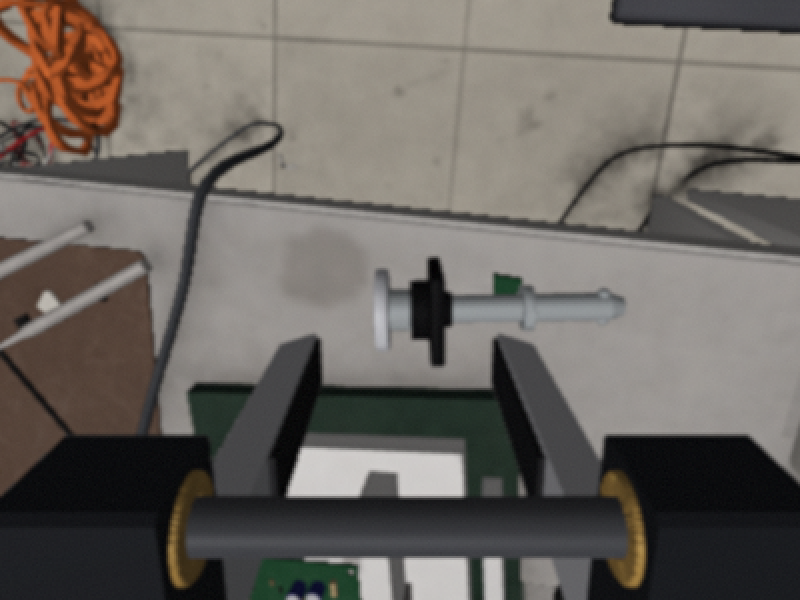

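The pin matches the prediction within 2 mm: nose (624,303), plate (437,312), button (382,310). Descend and close.

```bash
python3 -m crank '[[53,1,0,20,0,0,0],[53,1,0,38,0,0,0],[53,1,0,47,0,0,0],[53,1,0,47,0,0,0],[40,1,0,47,0,0,0],[30,1,0,47,0,0,0],[20,1,0,47,0,0,0],[15,1,0,47,0,0,0],[15,1,0,47,0,0,0],[15,1,0,47,0,0,0]]' 32
python3 - <<'E'
from h import *
p,R,s=tcp(); print(p,s)
E
```

```text
clock: 3.7
eef_pos: [387.4, -334.2, 30.3]
eef_rot: [-2.96, 0.001, -3.068]
wrist_force: [-0.2, 0.3, 0.8]
finger_gap: 21.1
finger_force: 32.0
[ 387.36953604 -334.23616183   30.31911875] {'clock': 3.7, 'joints': array([-0.71689408,  0.38448164,  1.88106882, -0.1847806 ,  0.75414115,
       -2.23394786]), 'qd': array([-0.00178103,  0.0003409 , -0.00102881, -0.00298747,  0.00142644,
       -0.00063441]), 'effort': array([-1.06401101e-01, -4.94810271e+01, -2.69174963e+01, -3.38377710e-01,
       -3.31519609e-01, -1.16071792e-02]), 'eef_pos': array([ 387.36953604, -334.23616183,   30.31911875]), 'eef_rot': array([-2.96038369e+00,  1.42677383e-03, -3.06805608e+00]), 'wrist_force': array([-0.20013877,  0.30953273,  0.77500713]), 'moment': array([ 0.14839575,  0.05374673, -0.01959204]), 'finger_force': 31.996572017669678, 'finger_gap': 21.13684277321302}
```

Run:
```python
from h import *
n=np.array([np.cos(.3),np.sin(.3),0]); R1=frame(n,[0,0,-1])
p,R,s=tcp()
H=np.array([513,-166.7,186]); B=H-(50+39+40)*n+np.array([0,0,9.5])
print("A",delta([380,-290,110],R)); print("B",B,delta(B,R1))
```

```text
A (array([  4. ,  29.6, -86.4]), array([0., 0., 0.]))
B [ 389.7615929  -204.82210666  195.5       ] (array([ -12.1,   97. , -185.7]), array([-0.1521,  0.123 ,  1.3403]))
```

```bash
python3 -m crank '[[15,1,5,-30,0,0,0],[15,2,15,-60,0,0,0],[15,4,30,-88,0,0,0],[15,2,42,-110,-0.015,0.012,0.134],[15,0,55,-130,-0.03,0.025,0.268],[15,-3,65,-145,-0.046,0.037,0.402],[15,-5,75,-160,-0.061,0.049,0.536],[15,-8,82,-170,-0.076,0.062,0.67],[15,-10,90,-180,-0.091,0.074,0.804],[15,-12,97,-186,-0.106,0.086,0.938]]'
python3 - <<'E'
from h import *
n=np.array([np.cos(.3),np.sin(.3),0]); R1=frame(n,[0,0,-1])
print(delta([389.8,-204.8,195.5],R1))
E
```

```text
clock: 4.7
eef_pos: [389.8, -204.3, 196.3]
eef_rot: [-3.09, 0.027, 2.269]
wrist_force: [-0.3, 0.1, -2.7]
finger_gap: 21.2
finger_force: 32.0
(array([-0.4, -0.2,  0.8]), array([-0.0452,  0.037 ,  0.3971]))
```

```bash
python3 -m crank '[[15,0,0,0,-0.015,0.012,0.133],[15,0,0,0,-0.03,0.024,0.265],[15,0,0,1,-0.045,0.037,0.397],[15,0,0,1,-0.045,0.037,0.397],[15,0,0,1,-0.045,0.037,0.397]]'
python3 - <<'E'
from h import *
p,R,s=tcp(); print(p,s["eef_rot"],s["wrist_force"],s["moment"])
z=snap("wrist","w3"); t=snap("scene","s3"); 
print("tcp+",proj(z,p),"hole",proj(z,np.array([513,-166.7,186])),proj(t,np.array([513,-166.7,186])))
print("nose",proj(z,p+R[:,1]*89+R[:,2]*9.5),proj(t,p+R[:,1]*89+R[:,2]*9.5))
A=cv2.resize(z["p"][60:360,120:520,::-1],(400,300)); A=z["p"][60:360,120:520,::-1]
B=cv2.resize(t["p"][140:260,260:420,::-1],(800,600),interpolation=cv2.INTER_CUBIC)
cv2.imwrite("pics/w3.png",np.hstack([cv2.resize(z["p"][:,:,::-1],(400,250))[:,:400],cv2.resize(B,(400,300))[:250]]).repeat(1,0))
cv2.imwrite("pics/w3a.png",cv2.resize(z["p"][100:400,100:500,::-1],(800,600)));cv2.imwrite("pics/s3b.png",B)
E
```

```text
clock: 5.2
eef_pos: [389.5, -204.9, 194.7]
eef_rot: [-3.14, 0.0, 1.88]
wrist_force: [0.1, -0.2, -2.3]
finger_gap: 21.5
finger_force: 32.0
[ 389.45839026 -204.90062167  194.65466484] [-3.13998901e+00  4.06078764e-04  1.87971704e+00] [ 0.07694699 -0.17966519 -2.25699432] [-0.06782966  0.07921011 -0.01368824]
tcp+ [324.9920122 237.1638817] hole [508.23992721 233.6295995 ] [332.01845029 199.47012929]
nose [450.64190965 231.59190073] [326.32534977 208.92593993]
```

View pics/s3b.png

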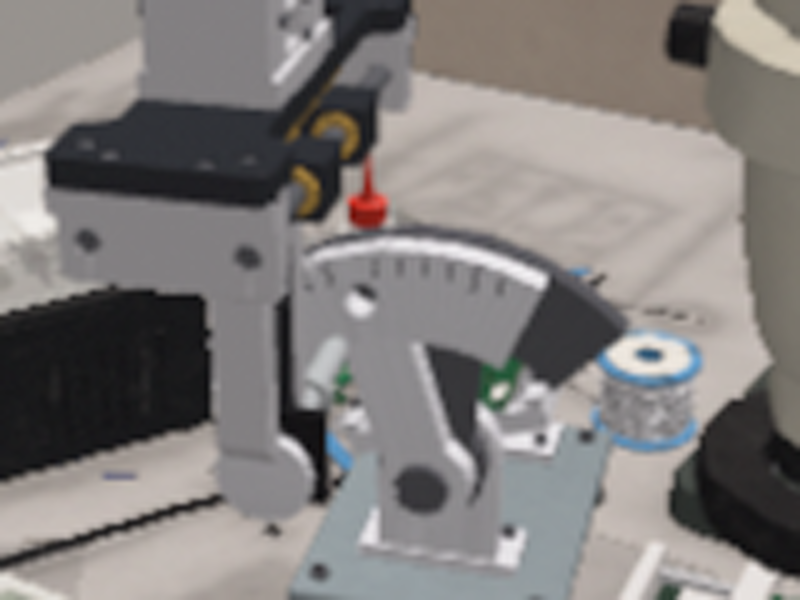

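View pics/w3a.png

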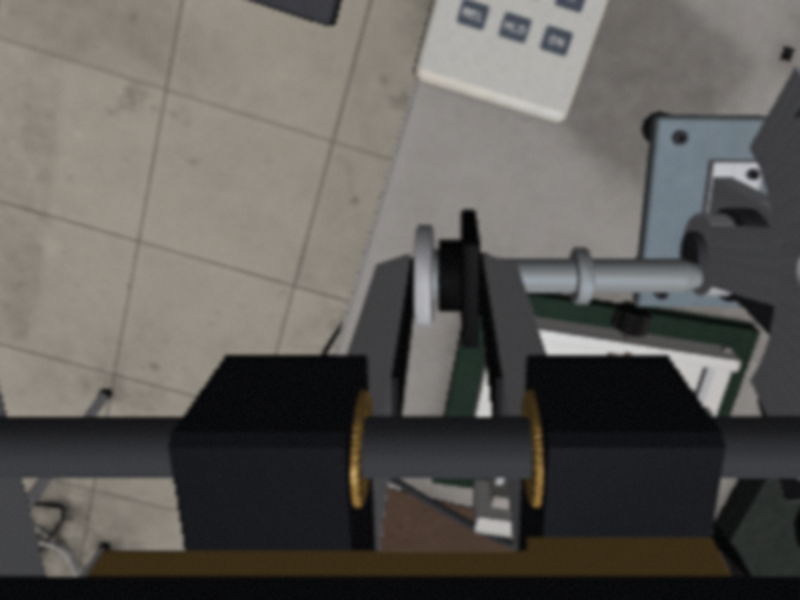

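Wrist view: pin held straight, nose tip at (451,238) px, about 6 px to the right of prediction. Scene: hole at (332.4,200), nose end about (328,208). Now I measure the pin in the tool frame.

Run:
```python
from h import *
z=load("w3"); t=load("s3"); p,R,s=tcp()
vv,uu=np.mgrid[210:270,350:470]; P=(pts(z,uu.ravel(),vv.ravel())-p)@R; P=P.reshape(*vv.shape,3)
m=(P[...,2]>-5)&(P[...,2]<30)&(abs(P[...,0])<20)
for j in range(0,120,5):
    r=np.where(m[:,j])[0]
    if len(r): q=P[r,j]; print(uu[0,j],vv[r[0],0],vv[r[-1],0],"x %.1f %.1f y %.1f ztop %.1f"%(q[:,0].min(),q[:,0].max(),np.median(q[:,1]),q[:,2].min()))
# scene nose/pin points
vv,uu=np.mgrid[195:225,318:334]; Q=(pts(t,uu.ravel(),vv.ravel())-p)@R
k=(abs(Q[:,0])<15)&(Q[:,1]<100)&(Q[:,1]>20)&(Q[:,2]>-15)
print(np.c_[uu.ravel()[k],vv.ravel()[k],Q[k].round(1)][::4].tolist())
# bright pixels of hole
g=t["p"][192:208,324:341].mean(2).astype(int); print(g)
```

```text
355 229 230 x 1.7 2.2 y 21.0 ztop 7.1
360 229 238 x -2.6 1.8 y 24.2 ztop 2.7
365 229 245 x -8.5 2.4 y 27.7 ztop 2.8
370 229 245 x -8.7 2.6 y 31.1 ztop 2.6
375 229 245 x -8.1 2.0 y 34.5 ztop 3.1
380 229 245 x -8.8 2.1 y 38.0 ztop 3.2
385 225 248 x -12.7 3.6 y 41.7 ztop 2.9
390 223 251 x -12.3 6.1 y 44.2 ztop -0.9
395 229 248 x -8.5 4.2 y 47.4 ztop -1.1
400 229 245 x -7.9 2.4 y 51.9 ztop 2.7
405 229 245 x -8.0 2.4 y 55.2 ztop 2.7
410 229 245 x -8.2 2.3 y 58.8 ztop 1.7
415 229 245 x -8.1 2.3 y 62.3 ztop 2.7
420 229 245 x -8.6 1.8 y 65.9 ztop 2.6
425 229 245 x -8.2 1.8 y 69.1 ztop 2.9
430 229 245 x -8.3 2.0 y 72.6 ztop 2.4
435 229 245 x -8.4 2.2 y 76.0 ztop 3.0
440 229 245 x -7.4 2.3 y 79.7 ztop 2.6
445 231 244 x -8.2 0.7 y 83.3 ztop 3.5
450 235 240 x -4.5 -1.1 y 86.9 ztop 4.2
[[325.0, 208.0, 0.7, 82.0, 4.0], [324.0, 209.0, 2.0, 79.3, 5.0], [328.0, 209.0, -5.5, 81.3, 5.0], [326.0, 210.0, -3.3, 74.8, 4.1], [323.0, 211.0, 1.2, 69.5, 4.0], [327.0, 211.0, -6.0, 72.3, 4.6], [324.0, 212.0, -1.9, 65.6, 3.7], [328.0, 212.0, -7.9, 72.6, 6.7], [324.0, 213.0, -2.7, 62.8, 4.2], [328.0, 213.0, -7.9, 
[... 848 characters left out ...]
137 135 135 147 161 132  67  55  81 121 140 139 138 138 139]
 [141 140 138 136 141 172 208 198 151 108  88 119 138 139 138 138 139]
 [140 139 138 137 149 186 220 230 224 189 153 140 135 140 140 139 139]
 [139 140 139 137 144 177 218 231 231 222 189 148 138 140 140 138 138]
 [138 139 139 138 137 155 191 216 219 200 164 141 139 140 140 139 138]
 [139 138 139 139 136 135 151 171 175 162 146 137 138 139 140 139 138]
 [140 138 138 139 138 136 136 139 141 139 139 137 137 138 139 138 138]
 [139 139 138 139 139 136 135 139 141 141 139 137 138 138 139 138 137]
 [138 138 141 145 141 138 136 137 140 140 139 138 137 138 139 138 138]
 [141 150 165 169 157 142 135 136 140 141 140 139 138 140 140 139 139]]
```

```bash
python3 -m crank '[[15,3,10,1,0,0,0.009],[15,3,22,1,0,0,0.009],[15,3,32,1,0,0,0.009],[15,3,32,1,0,0,0.009],[15,3,32,1,0,0,0.009]]'
python3 - <<'E'
from h import *
z=snap("wrist","w4"); t=snap("scene","s4"); p,R,s=tcp(); print(p,s["wrist_force"],s["moment"])
H=np.array([513,-166.7,185]); print((H-p)@R)
cv2.imwrite("pics/s4.png",np.hstack([cv2.resize(t["p"][175:235,305:355,::-1],(400,480),interpolation=cv2.INTER_CUBIC),cv2.resize(z["p"][200:320,380:480,::-1],(400,480),interpolation=cv2.INTER_CUBIC)]))
E
```

```text
clock: 5.8
eef_pos: [419.3, -192.3, 193.5]
eef_rot: [-3.14, -0.0, 1.868]
wrist_force: [0.1, 1.2, -1.5]
finger_gap: 21.3
finger_force: 32.0
[ 419.00682923 -192.44058662  193.61556532] [-0.03170898 -0.63217994 -2.28699883] [-0.04579269  0.14167502  0.03112069]
[-2.84775794 97.42301246  8.49522426]
```

View pics/s4.png

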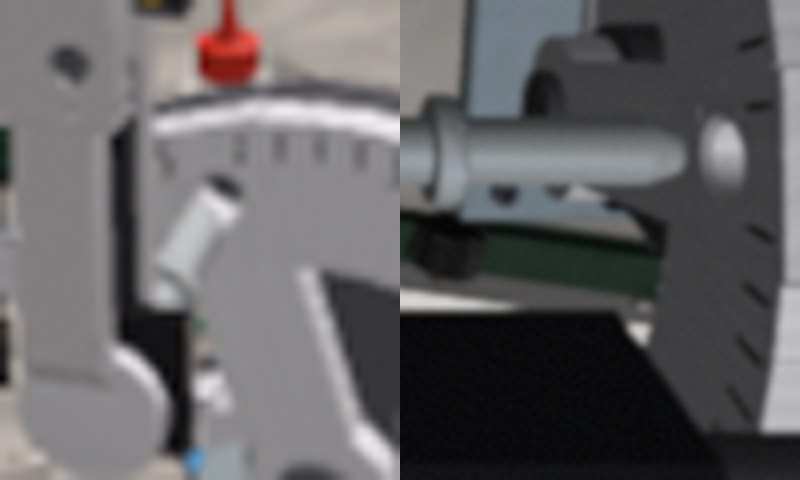

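Left: nose lined up with the hole at (222,190). Right: nose tip (685,160), hole (723,153), about 1 mm to the left. Advance gently.

```bash
python3 -m crank '[[15,0.6,3,0,0,0,0],[15,0.8,6,0,0,0,0],[15,0.8,8,0,0,0,0],[15,0.8,10,0,0,0,0],[15,0.8,10,0,0,0,0]]'
python3 - <<'E'
from h import *
p,R,s=tcp(); print(p,s["wrist_force"]@R,s["moment"]@R,(np.array([513,-166.7,185])-p)@R)
E
```

```text
clock: 6.4
eef_pos: [428.7, -188.6, 193.6]
eef_rot: [-3.141, 0.0, 1.867]
wrist_force: [-0.2, -0.3, -1.5]
finger_gap: 21.6
finger_force: 32.0
[ 428.73388467 -188.63186722  193.6299115 ] [-0.21107622 -0.25655272  1.46083285] [ 0.12403498 -0.06453105  0.00387965] [-3.63634667 87.00631906  8.54036258]
```

```bash
python3 -m crank '[[15,0,1.5,0,0,0,0],[15,0,3,0,0,0,0],[15,0,4,0,0,0,0],[15,0,4,0,0,0,0]]'
python3 - <<'E'
from h import *
p,R,s=tcp(); print(p,s["wrist_force"]@R,s["moment"]@R)
E
```

```text
clock: 6.8
eef_pos: [432.5, -187.5, 193.7]
eef_rot: [-3.141, 0.0, 1.867]
wrist_force: [0.4, -0.5, -1.4]
finger_gap: 21.5
finger_force: 32.0
[ 432.47250825 -187.51551105  193.6745625 ] [-0.60455856  0.23287563  1.44590861] [ 0.09317092 -0.19306402  0.0406624 ]
```

```bash
python3 -m crank '[[15,0,1.5,0,0,0,0],[15,0,3,0,0,0,0],[15,0,4,0,0,0,0],[15,0,4,0,0,0,0]]'
python3 - <<'E'
from h import *
p,R,s=tcp(); print(p,s["wrist_force"]@R,s["moment"]@R)
E
```

```text
clock: 7.2
eef_pos: [436.3, -186.3, 193.7]
eef_rot: [-3.141, 0.0, 1.867]
wrist_force: [0.7, -0.2, -1.2]
finger_gap: 21.8
finger_force: 32.0
[ 436.32214603 -186.30394726  193.65594546] [-0.42500999  0.60018669  1.23290769] [ 0.07905286 -0.20133937  0.05638276]
```

```bash
python3 -m crank '[[15,0,1,0,0,0,0],[15,0,2,0,0,0,0],[15,0,3,0,0,0,0],[15,0,3,0,0,0,0]]'
python3 - <<'E'
from h import *
p,R,s=tcp(); print(p,s["wrist_force"]@R,s["moment"]@R)
E
```

```text
clock: 7.6
eef_pos: [439.2, -185.4, 193.7]
eef_rot: [-3.141, 0.0, 1.867]
wrist_force: [0.6, 0.0, -2.5]
finger_gap: 21.3
finger_force: 32.0
[ 439.16835016 -185.43192071  193.6522425 ] [-0.1371892   0.61767727  2.52981366] [ 0.03064085 -0.16912997  0.0221466 ]
```

```bash
python3 -m crank '[[15,0,0.7,0,0,0,0],[15,0,1.4,0,0,0,0],[15,0,2,0,0,0,0],[15,0,2,0,0,0,0]]'
python3 - <<'E'
from h import *
p,R,s=tcp(); print(p,s["wrist_force"]@R,s["moment"]@R)
E
```

```text
clock: 8.0
eef_pos: [440.2, -185.1, 193.5]
eef_rot: [-3.138, -0.0, 1.867]
wrist_force: [-6.7, -2.3, 0.8]
finger_gap: 21.4
finger_force: 32.0
[ 440.21647882 -185.09652215  193.48283407] [-0.20256679 -7.08593083 -0.80931186] [ 1.4808281  -0.1178784   0.06487094]
```

Contact with the stop face at 14 mm nose depth, as expected. Start swinging right along the arc.

```bash
cat > st.py <<'E'
from h import *
p,R,s=tcp(); n=np.array([np.cos(.3),np.sin(.3),0]);l=np.array([-n[1],n[0],0])
N=p+89*R[:,1]-3*R[:,0]+8.8*R[:,2]; d=N-np.array([520.7,-191.8,98])
print("F tool",(s["wrist_force"]@R).round(1),"M",(s["moment"]@R).round(2),"u %.1f along %.2f z %.1f"%(d@l,d@n,d[2]),"gap %.1f"%s["finger_gap"],s["clock"])
E
python3 st.py; python3 -m crank '[[15,-1.5,0,-0.4,0,0,0],[15,-3,0,-0.8,0,0,0],[15,-4.5,0,-1.2,0,0,0],[15,-6,0,-1.6,0,0,0],[15,-6,0,-1.6,0,0,0]]'; python3 st.py
```

```text
F tool [-0.2 -7.1 -0.8] M [ 1.48 -0.12  0.06] u 26.8 along 14.05 z 86.4 gap 21.4 8.0
clock: 8.5
eef_pos: [441.9, -190.3, 194.8]
eef_rot: [-3.138, -0.002, 1.867]
wrist_force: [-6.4, 2.2, -1.2]
finger_gap: 21.3
finger_force: 32.1
F tool [ 4.  -5.5  1.2] M [ 1.25  0.61 -0.3 ] u 21.4 along 14.09 z 87.7 gap 21.3 8.5
```

```bash
python3 -m crank '[[15,-1.3,0,-0.3,0,0,0],[15,-2.6,0,-0.6,0,0,0],[15,-4,0,-0.9,0,0,0],[15,-4,0,-0.9,0,0,0]]' >/dev/null; python3 st.py
```

```text
F tool [ 2.7 -5.7  1.1] M [ 1.26  0.55 -0.25] u 17.4 along 14.07 z 88.7 gap 21.5 8.9
```

```bash
python3 -m crank '[[15,-1,0,-0.2,0,0,0],[15,-2,0,-0.4,0,0,0],[15,-3,0,-0.55,0,0,0],[15,-3,0,-0.55,0,0,0]]' >/dev/null; python3 st.py
```

```text
F tool [ 2.9 -6.5  0.8] M [ 1.24  0.56 -0.29] u 14.4 along 14.07 z 89.2 gap 21.3 9.3
```

```bash
python3 -m crank '[[15,-1.2,0,-0.2,0,0,0],[15,-2.4,0,-0.35,0,0,0],[15,-3.5,0,-0.45,0,0,0],[15,-3.5,0,-0.45,0,0,0]]' >/dev/null; python3 st.py
```

```text
F tool [ 2.7 -5.9  0.2] M [ 1.23  0.56 -0.25] u 10.8 along 14.05 z 89.7 gap 21.3 9.7
```

```bash
python3 -m crank '[[15,-1.2,0,-0.15,0,0,0],[15,-2.4,0,-0.3,0,0,0],[15,-3.5,0,-0.4,0,0,0],[15,-3.5,0,-0.4,0,0,0]]' >/dev/null; python3 st.py
```

```text
F tool [ 2.2 -5.7  0.2] M [ 1.21  0.53 -0.24] u 7.3 along 14.06 z 90.1 gap 21.4 10.1
```

```bash
python3 -m crank '[[15,-1.2,0,-0.1,0,0,0],[15,-2.4,0,-0.15,0,0,0],[15,-3.5,0,-0.2,0,0,0],[15,-3.5,0,-0.2,0,0,0]]' >/dev/null; python3 st.py
```

```text
F tool [ 2.1 -6.3 -0.2] M [ 1.28  0.54 -0.21] u 3.8 along 14.04 z 90.4 gap 21.2 10.5
```

```bash
python3 -m crank '[[15,-1.2,0,-0.1,0,0,0],[15,-2.4,0,-0.15,0,0,0],[15,-3.5,0,-0.2,0,0,0],[15,-3.5,0,-0.2,0,0,0]]' >/dev/null; python3 st.py
```

```text
F tool [ 2.6 -6.1  0.3] M [ 1.21  0.47 -0.1 ] u 0.2 along 14.07 z 90.6 gap 21.6 10.9
```

```bash
python3 -m crank '[[15,-1.2,0,0,0,0,0],[15,-2.4,0,0,0,0,0],[15,-3.5,0,0.05,0,0,0],[15,-3.5,0,0.05,0,0,0]]' >/dev/null; python3 st.py
```

```text
F tool [ 2.2 -4.8 -0.4] M [ 1.04  0.31 -0.2 ] u -3.4 along 14.18 z 90.6 gap 21.4 11.3
```

```bash
python3 -m crank '[[15,-0.7,0,0.05,0,0,0],[15,-1.5,0,0.1,0,0,0],[15,-1.5,0,0.1,0,0,0]]' >/dev/null; python3 st.py
```

```text
F tool [ 1.1 -2.6  1.5] M [ 0.45  0.24 -0.11] u -5.0 along 14.53 z 90.8 gap 21.1 11.6
```

```bash
python3 -m crank '[[15,-0.6,0.3,0.05,0,0,0],[15,-1.2,0.8,0.1,0,0,0],[15,-1.2,1,0.1,0,0,0]]' >/dev/null; python3 st.py
```

```text
F tool [ 1.3 -0.3  0.6] M [ 0.11  0.23 -0.05] u -6.4 along 15.94 z 90.9 gap 21.1 11.9
```

The nose is dropping into the bush. Push in with force checks.

```bash
python3 -m crank '[[15,0,0.8,0,0,0,0],[15,0,1.6,0,0,0,0],[15,0,2.2,0,0,0,0],[15,0,2.2,0,0,0,0]]' >/dev/null; python3 st.py
```

```text
F tool [0.5 1.  1.5] M [-0.02  0.2  -0.09] u -6.4 along 18.05 z 90.9 gap 21.4 12.3
```

```bash
python3 -m crank '[[15,0,1,0,0,0,0],[15,0,2,0,0,0,0],[15,0,3,0,0,0,0],[15,0,3,0,0,0,0]]' >/dev/null; python3 st.py
```

```text
F tool [0.5 0.7 0.8] M [-0.08 -0.08  0.03] u -6.5 along 21.11 z 90.9 gap 20.8 12.7
```

```bash
python3 -m crank '[[15,0,1.5,0,0,0,0],[15,0,3,0,0,0,0],[15,0,4.5,0,0,0,0],[15,0,6,0,0,0,0],[15,0,6,0,0,0,0]]' >/dev/null; python3 st.py
```

```text
F tool [-0.5  1.2  0.5] M [-0.07 -0.16  0.  ] u -6.4 along 27.18 z 90.9 gap 21.4 13.2
```

```bash
python3 -m crank '[[15,0,1.5,0,0,0,0],[15,0,3,0,0,0,0],[15,0,4.5,0,0,0,0],[15,0,6,0,0,0,0],[15,0,7.5,0,0,0,0],[15,0,9,0,0,0,0],[15,0,9,0,0,0,0]]' >/dev/null; python3 st.py
```

```text
F tool [-1.4  0.9  0.7] M [-0.09 -0.23  0.03] u -6.5 along 36.19 z 90.9 gap 21.5 13.9
```

```bash
python3 -m crank '[[15,0,0.8,0,0,0,0],[15,0,1.6,0,0,0,0],[15,0,2.4,0,0,0,0],[15,0,3,0,0,0,0],[15,0,3,0,0,0,0]]' >/dev/null; python3 st.py
```

```text
F tool [-0.4 -2.9 -0.9] M [ 0.38 -0.25  0.03] u -6.5 along 38.85 z 90.8 gap 21.2 14.4
```

```bash
python3 -m crank '[[15,0,0.5,0,0,0,0],[15,0,1,0,0,0,0],[15,0,1,0,0,0,0]]' >/dev/null; python3 st.py
```

```text
F tool [-0.9 -9.6 -3.2] M [ 1.88 -0.21  0.02] u -6.6 along 38.99 z 90.6 gap 21.3 14.7
```

Seated on the collar at 39 mm. Release.

```bash
python3 -m crank '[[30,0,-0.3,0,0,0,0],[40,0,-0.8,0,0,0,0],[53,0,-1,0,0,0,0],[53,0,-1,0,0,0,0],[53,0,-1,0,0,0,0],[53,0,-1,0,0,0,0]]'; python3 st.py
```

```text
clock: 15.3
eef_pos: [474.0, -209.5, 197.7]
eef_rot: [-3.141, 0.0, 1.867]
wrist_force: [0.4, 1.3, 0.0]
finger_gap: 49.7
finger_force: 0.0
F tool [ 1.1  0.7 -0. ] M [ 0.05 -0.03  0.  ] u -6.4 along 39.10 z 90.9 gap 49.7 15.3
```

Free of forces. Lift straight up, back away, and check.

```bash
python3 -m crank '[[53,0,0,-15,0,0,0],[53,0,0,-40,0,0,0],[53,0,0,-80,0,0,0],[53,0,-40,-100,0,0,0],[53,40,-80,-110,0,0,0],[53,80,-110,-110,0,0,0],[53,110,-120,-110,0,0,0],[53,110,-120,-110,0,0,0]]'
python3 - <<'E'
from h import *
t=snap("scene","s5");b=snap("top","t5")
cv2.imwrite("pics/s5.png",np.hstack([cv2.resize(t["p"][165:285,290:390,::-1],(400,480),interpolation=cv2.INTER_CUBIC),cv2.resize(b["p"][165:265,305:405,::-1],(400,480),interpolation=cv2.INTER_CUBIC)]))
E
```

```text
clock: 16.1
eef_pos: [325.3, -137.5, 308.8]
eef_rot: [3.14, 0.002, 1.868]
wrist_force: [-0.1, 0.1, -0.9]
finger_gap: 49.8
finger_force: 0.0
```

View pics/s5.png

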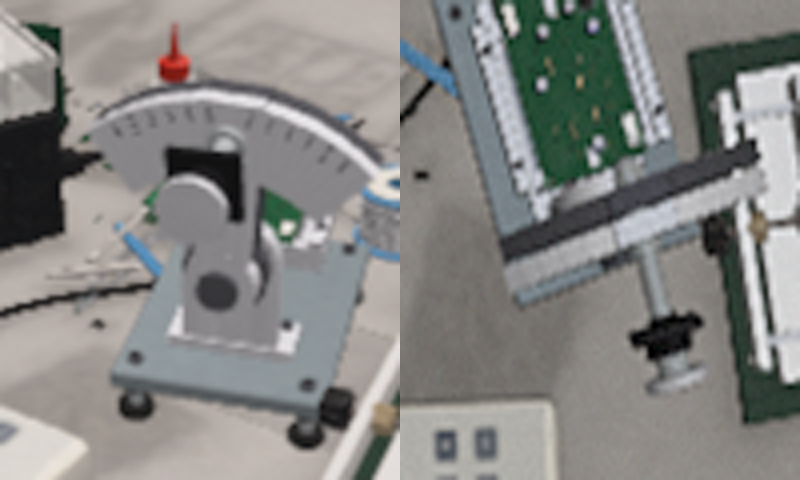

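Collar against the quadrant (scene (228,140)). In the top view the plate is at (665,335) and the button stands clear of it at (678,378). Bystanders show no change.

```bash
python3 -c "
from cell import manip
print(manip.sign_off())"
```

```text
the job is handed in; nothing more can be done
None
```

The pin is fully home with its collar against the quadrant and the button sprung out, so the stand should be locked; I didn't tug the pin to test the balls. The highest pressing force I read was about 10 N, the nearby items look untouched, and I handed the job in at about 16 s.

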